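Bolt the knife box shut

ROBOT

A 6-joint arm with a two-finger parallel gripper is mounted at the origin on the work surface. World frame = base frame: x ahead of the robot, y to its left, z up, the work surface at z = 0. Lengths are in m, angles in rad, forces in N, time in s.
With the tool pointing down it reaches from about 0.35 to 0.775 m from the base axis. Payload 7.3 kg.
Tool frame: the origin (TCP) lies at the very end of the fingers, on their centre line; the grasp point (between the pads) lies 19 mm behind it; z points along the fingers, x is the direction in which the jaws open and shut, and the axes are right-handed (so a half turn about z gives the same grasp; the last joint's range is limited). The gripper opens to 92 mm and grips with 3 to 60 N. Pads are 19 mm wide; open, the fingers measure 130 mm over their backs; the gripper's body (75 mm by 190 mm) begins 47 mm behind the grasp point.
Start: joints at [-0.146, 0.342, 1.524, -0, 1.275, -0.146], TCP at [0.525, 0, 0.227] pointing down, gripper open.
Joint ranges: [-2.53, 2.53], [-0.77, 2.02], [0.04, 2.7], [-1, 4.14], [0.28, 2.66], [-3.11, 3.11]. Speed limits (rad/s): [2.57, 2.57, 3.14, 3.14, 3.14, 3.14].

INTERFACE

Orientations are given as [roll, pitch, yaw] about the fixed x, y, z axes, in that order (R = Rz(yaw) Ry(pitch) Rx(roll)).
In Python, from cell import robot, read_camera, nets gives the robot as it stands. The module is installed in compiled form; this text tells all that it offers.
- The arm moves only by the tool carry_out, never from a script. Its arguments are lists of equal length, an entry for each row: "translation": the shift along the tool's x, y, z in m, a list of three; "turn": the turn, a rotation vector about the tool's x, y, z in rad, a list of three; "gripper": the gripper's target within -1 to 1 (shut at 1, half-way at 0, fully open at -1). A call has 1 to 10 rows; each row shifts and turns the commanded pose from where the row before left it, along the tool's axes as they then stand; what a row does not reach is not made up. A row lasts 1/10 s, in which the tool goes at most 50 mm and 8.59 degrees, less where a joint would pass 70% of its speed; a pose out of reach is approached as far as the arm can. A call with a gripper value outside its range is refused whole. The fingers move at their own pace and stop on an object; "squeeze" is the grip in N (left out, the last holds). Time passes only in rows, so rows that do not move let the fingers close. It gives the time, the measured TCP pose, the force and the opening at its end, in the units of the state.
- robot.observe(): the state, without advancing time (a new reading comes with each control period).
- read_camera(name): name is "scene" or "side" or "wrist"; returns a dict with "img" (400x640x3 uint8, red, green, blue), "fx", "fy", "cx", "cy" (pixels), "distortion" ([k1, k2, p1, p2, k3] as OpenCV has them; the pictures are not rectified), "world_from_camera" (4x4, takes a point from camera to world coordinates). Camera axes: x right, y down, z forward; pixel columns grow to the right and rows downward; lengths in m; the calibration is good to about 2 mm. A picture is of the moment at which its call begins. There is no depth.
- robot.hand_in(): hands the job in, once; it reports no verdict.
Trained networks look in a picture, given as the dict that the camera call returned (one of the last four; its "shot" number tells which), for a name from the list of things; names that differ only in an ending like _2 or _b are one class to them, and where a whole thing is asked for, a point or a joint stands for the part that bears it (a point fixed in the world has none). Each returns a list of dicts, best first, with "score" (0 to 1); they miss things now and then, are a little off and sometimes report something else, mostly with a low value. They report only what shows in the picture. A call takes as long as a camera call.
- nets.regions_of(picture, name): "region" (400x640 bool, what is visible of it) and "pixel" ([column, row] in pixels, amid what is visible of it).
- nets.tip_of(picture, name): "pixel" ([column, row] in pixels: a listed point, or the origin of a listed thing).
The state is a dict: "time": time; "qpos": joint angles; "qvel": joint speeds; "joint_efforts": joint torques, N m; "tool_pos": TCP position; "tool_rot": TCP orientation; "contact_force": force on the tool from outside, world axes, zero at the start; "torque": the same for the moment, N m; "opening": finger opening in m.
Only numpy, scipy, OpenCV 4.12 (cv2) and the standard library are available. Lean on these libraries where they do the work, as an engineer would, in place of code of your own. Each camera call takes 0.05 s, during which the arm holds its last target. There are 200 camera calls.

TASK

The knives are put away for the night. Press the lid of the steel knife box down until it is fully shut, then slide the barrel bolt across through the keeper on the lid until its handle stands opposite the notch, and turn the handle all the way down into the notch so that the box is locked. Leave the crockery and tools around it where they are.

Things in the scene. Friction and masses are not known exactly. Their poses are not given: they have to be found in the camera images.
- knife_box: Fixed steel box, 360 long (its x), 220 wide (y), rim 130 high; origin: centre of its underside, z up. A flat ledge, y -110 to -50, z 130, along its -y side carries the barrel bolt, whose axis runs along x at y -88, z 150. The lid hinges on the +y rim (y 110, z 130). Two guide blocks hold the rod: x -110 to -95 and 32 to 49, tops at z 164.
- notch (a point): The only notch, 17 mm wide in x and open upwards, in the upright guard plate (5 thick, x -90 to 30, top at z 162) that stands before the rod at box y -104. Only here can the handle go down. Point: notch middle at bolt-axis height (box x 0, y -104, z 150). The handle's 10 mm stem has 3.5 mm to spare on either side.
- lid (a joint): Lid angle, rad: 0 shut on the rim, 0.35 to 0.6 at the start, grows as its -y edge rises. Stiff hinge: the lid stays where it is left; a downward push of a few N on its upper face near the middle closes it, without spring-back. The edge swings back as it rises, so push down at box y 0 to +10 mm to stay on the plate all the way.
- lid_edge (a point): Middle of the lid's front (-y) top edge, 158 mm from the hinge line. The lid is a flat steel plate 8 mm thick, 354 long in x; shut, its top lies at z 138. From this edge a tongue, x 55 to 101, reaches 55 mm further over the ledge and carries the keeper.
- keeper (a point): The keeper: square steel staple on the lid's tongue, 24 long in x, 25 clear width. Point: middle of its opening, which with the lid shut lies on the bolt's axis at box x 78. The rod must pass through it, so the lid has to be shut first.
- bolt (a joint): How far the bolt is slid, m: 0 to 0.015 at the start (drawn back), grows towards the box's +x. At 0.070 the handle stands opposite the notch; it can overrun to an end stop at 0.084. The handle is at box x = -0.070 + this value. About 3 N of friction; stays where it is left. The rod is 16 in diameter, 220 long.
- handle (a joint): Angle of the bolt's handle about the bolt's axis, rad: 0 straight up, grows towards the box's -y side, 1.571 level and fully down in the notch (hard stop). Starts at 0 to 0.4. Away from the notch the guard plate stops it at about 0.6. Light friction (0.06 N m) holds it at any angle. Slides and turns with the rod.
- handle_grip (a point): Middle of the handle's grip, a steel cylinder 18 in diameter, 42 long, ending the 10 mm stem; 63 mm from the bolt's axis (end: 84). Site x = sliding direction, z = out along the handle. Pinched from above across x, it can be slid, and pivots between the fingers when led down in an arc. Lying down it is 41 mm before the box's front face, at z 150.
- mill: Bystander: dark wooden pepper mill, 58 diameter, 178 high, loose; origin under its centre.
- bowl: Bystander: white bowl, 130 diameter, 55 high, loose; origin under its centre.
- mug: Bystander: white mug, 80 diameter, 90 high, loose; origin under its centre.
- jar: Bystander: glass jar with a steel cap, 72 diameter, 100 high, loose; origin under its centre.
- turner: Bystander: kitchen turner lying flat, loose; origin under its middle.
- spray: Bystander: white round bottle, 60 diameter, 172 high, loose; origin under its centre.

How it is judged:
By the outcome, as a careful person would: the job done as asked, in the order asked, and still so for the second after the job is handed in, with the robot touching nothing.
It also fails if it takes over 54 s, if anything falls off the work surface, if the arm or the gripper's body presses on something with over 40 N, if the wrist force passes 120 N, or if a joint passes its speed limit or range.

## Working session

There is one attempt and no reset: what is moved stays moved. The work goes in short steps, Python scripts to look and compute and a tool call to move; the robot and the scene stay as the last step left them, time stands still between calls to the robot, and variables do not carry over. Pictures are saved under pics/ and viewed, about 8 in all and at most 12, crops included, and the job is handed in when it is done.

Besides the shell and the picture viewer there is one more tool, called after "Emit:" in YAML: its name, and indented under it one key for each argument. carry_out: Moves the arm, as the interface text tells. Its arguments: {"type":"object","properties":{"translation":{"type":"array","items":{"type":"array","items":{"type":"number"}}},"turn":{"type":"array","items":{"type":"array","items":{"type":"number"}}},"gripper":{"type":"array","items":{"type":"number"}},"squeeze":{"type":"number"}},"required":["translation","turn","gripper"]}

```bash
mkdir -p pics
cat > h.py <<'E'
import numpy as np, cv2
from cell import robot, read_camera, nets
def ray(p,px):
    K=np.array([[p['fx'],0,p['cx']],[0,p['fy'],p['cy']],[0,0,1]])
    u=cv2.undistortPoints(np.array([[px]],float),K,np.array(p['distortion'],float))[0,0]
    T=np.array(p['world_from_camera']); d=T[:3,:3]@np.array([u[0],u[1],1]); return T[:3,3],d/np.linalg.norm(d)
def proj(p,X):
    K=np.array([[p['fx'],0,p['cx']],[0,p['fy'],p['cy']],[0,0,1]]);T=np.linalg.inv(np.array(p['world_from_camera']))
    return cv2.projectPoints(np.array(X,float).reshape(-1,3),cv2.Rodrigues(T[:3,:3])[0],T[:3,3],K,np.array(p['distortion'],float))[0][:,0]
def tri(rs):
    A=0;b=0
    for o,d in rs:
        P=np.eye(3)-np.outer(d,d);A=A+P;b=b+P@o
    x=np.linalg.solve(A,b); return x,[np.linalg.norm((np.eye(3)-np.outer(d,d))@(x-o)) for o,d in rs]
E
python3 - <<'E'
from h import *
ps={n:read_camera(n) for n in ['scene','side','wrist']}
for n,p in ps.items():
    print(n,np.round(np.array(p['world_from_camera'])[:3,3],3))
names=['knife_box','notch','lid_edge','keeper','handle_grip','mill','bowl','mug','jar','turner','spray']
for k in names:
    rs=[]
    for n,p in ps.items():
        r=nets.tip_of(p,k)
        if r: print(k,n,[(np.round(a['pixel']),round(a['score'],2)) for a in r[:2]])
        if r and r[0]['score']>.4: rs.append(ray(p,r[0]['pixel']))
    if len(rs)>1:
        x,e=tri(rs);print('  =>',x.round(4),np.round(e,4))
cv2.imwrite('pics/a.png',cv2.cvtColor(np.vstack([ps['scene']['img'],ps['side']['img']]),cv2.COLOR_RGB2BGR)[:, :] if 0 else cv2.resize(cv2.cvtColor(np.vstack([ps['scene']['img'],ps['side']['img']]),cv2.COLOR_RGB2BGR),(480,600)))
cv2.imwrite('pics/s.png',cv2.cvtColor(ps['scene']['img'],cv2.COLOR_RGB2BGR))
cv2.imwrite('pics/d.png',cv2.cvtColor(ps['side']['img'],cv2.COLOR_RGB2BGR))
print(robot.observe())
E
```

```text
scene [1.242 0.723 1.04 ]
side [0.06  0.966 1.069]
wrist [0.526 0.076 0.383]
knife_box scene [(array([308., 238.]), 0.89)]
knife_box side [(array([322., 245.]), 0.8)]
  => [ 0.5468  0.0365 -0.0046] [0.0022 0.0022]
notch scene [(array([276., 181.]), 0.64)]
notch side [(array([331., 180.]), 0.93)]
notch wrist [(array([370., 281.]), 0.93), (array([163.,  17.]), 0.54)]
  => [ 0.5693 -0.0615  0.1601] [0.0042 0.0057 0.0043]
lid_edge scene [(array([296., 178.]), 0.97)]
lid_edge side [(array([324., 178.]), 0.78), (array([284., 286.]), 0.4)]
lid_edge wrist [(array([363., 232.]), 0.74)]
  => [0.5575 0.0048 0.2099] [0.0016 0.0014 0.0012]
keeper scene [(array([270., 182.]), 0.8)]
keeper side [(array([301., 154.]), 0.75)]
keeper wrist [(array([370., 283.]), 0.28)]
  => [ 0.6359 -0.0079  0.247 ] [0.0083 0.0083]
handle_grip scene [(array([270., 184.]), 0.53), (array([297., 180.]), 0.31)]
mill scene [(array([209., 226.]), 0.79)]
mill side [(array([307., 177.]), 0.52)]
  => [ 0.7213 -0.1915  0.019 ] [0.0007 0.0007]
bowl scene [(array([246., 187.]), 0.69)]
bowl side [(array([372., 186.]), 0.57), (arra
[... 717 characters left out ...]
036]
{'time': 1.8, 'qpos': array([-1.46046972e-01,  3.41983991e-01,  1.52408126e+00, -3.89477640e-05,
        1.27540070e+00, -1.45974328e-01]), 'qvel': array([ 1.99893140e-04, -1.25840242e-03, -6.41521425e-04,  1.19242272e-03,
       -8.18807949e-05,  4.03582907e-05]), 'joint_efforts': array([-1.25894180e-04, -4.31139028e+01, -2.44473106e+01,  7.17885070e-02,
        4.84076631e-02,  4.66335791e-05]), 'tool_pos': array([ 5.25025710e-01, -1.81630752e-05,  2.26755376e-01]), 'tool_rot': array([ 3.14153736e+00, -1.19938599e-04, -6.13047243e-05]), 'contact_force': array([ 0.79095332,  0.35633221, -0.86004417]), 'torque': array([0.04229454, 0.06079085, 0.04816281]), 'opening': 0.0914508875286887}
```

View pics/s.png

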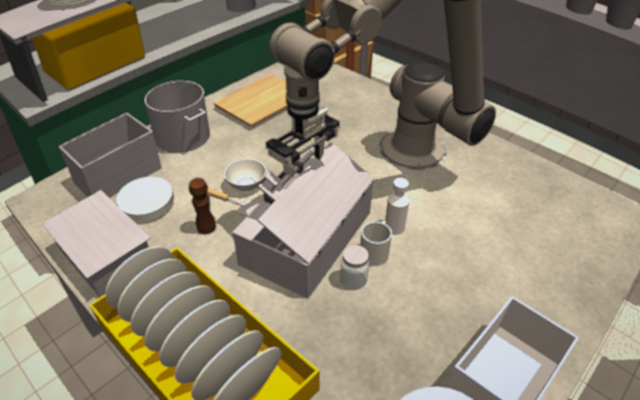

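View pics/d.png

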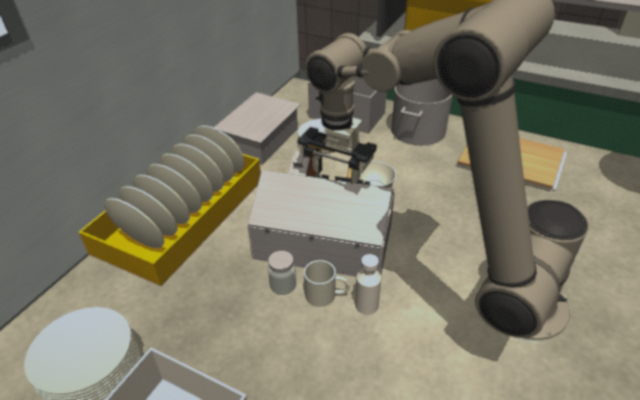

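The scene shows the box with its lid ajar beneath the gripper, and the bolt ledge on the far side from both fixed cameras. The mill (200,205) and bowl (245,173) stand beyond it. I'll go up and look with the wrist camera.

Emit:
carry_out:
  translation:
    - [0,0,-0.04]
    - [0,0,-0.04]
    - [0,0.03,-0.02]
    - [0,0.03,0]
    - [0,0,0]
  turn:
    - [0,0,-0.1]
    - [0,0,-0.1]
    - [0,0,0]
    - [0,0,0]
    - [0,0,0]
  gripper: [1,1,1,1,1]
  squeeze: 20

```text
time: 2.3
tool_pos: [0.5375, -0.0616, 0.3271]
tool_rot: [3.14, -0.001, 0.197]
contact_force: [0.2, 0.4, -0.6]
opening: 0.0563
```

Run:
```python
from h import *
ps={n:read_camera(n) for n in ['scene','side','wrist']}
for k in ['knife_box','notch','lid_edge','keeper','handle_grip']:
    rs=[]
    for n,p in ps.items():
        r=nets.tip_of(p,k)
        if r: print(k,n,[(np.round(a['pixel']),round(a['score'],2)) for a in r[:2]])
        if r and r[0]['score']>.4: rs.append(ray(p,r[0]['pixel']))
    if len(rs)>1:
        x,e=tri(rs);print('  =>',x.round(4),np.round(e,4))
cv2.imwrite('pics/w1.png',cv2.cvtColor(ps['wrist']['img'],cv2.COLOR_RGB2BGR))
s=robot.observe();print(s['tool_pos'],s['tool_rot'],s['contact_force'],s['opening'],s['time'])
```

```text
knife_box scene [(array([309., 237.]), 0.81)]
knife_box side [(array([325., 242.]), 0.64)]
  => [0.5436 0.0333 0.0033] [0.0018 0.0018]
notch scene [(array([271., 186.]), 0.63), (array([225., 197.]), 0.53)]
notch side [(array([329., 181.]), 0.8)]
notch wrist [(array([343., 197.]), 0.64), (array([444., 168.]), 0.23)]
  => [ 0.5772 -0.0696  0.1449] [0.0027 0.0032 0.0025]
lid_edge scene [(array([297., 180.]), 0.87)]
lid_edge side [(array([321., 178.]), 0.83)]
lid_edge wrist [(array([351., 136.]), 0.79)]
  => [0.5612 0.0079 0.208 ] [0.0044 0.0042 0.0039]
keeper scene [(array([268., 180.]), 0.85)]
keeper side [(array([300., 157.]), 0.78), (array([321., 293.]), 0.61)]
keeper wrist [(array([443., 168.]), 0.77)]
  => [ 0.6376 -0.0071  0.2448] [0.0029 0.0033 0.0036]
handle_grip scene [(array([288., 154.]), 0.75), (array([308., 237.]), 0.46)]
handle_grip side [(array([352., 168.]), 0.57)]
handle_grip wrist [(array([282., 209.]), 0.61)]
  => [ 0.5086 -0.0747  0.2139] [0.0027 0.0044 0.002 ]
[ 0.53692123 -0.05882154  0.32675871] [ 3.14151500e+00 -9.32798399e-05  1.99900944e-01] [0.18970966 0.5970349  0.32742349] 0.0005626557099550949 3.2
```

View pics/w1.png

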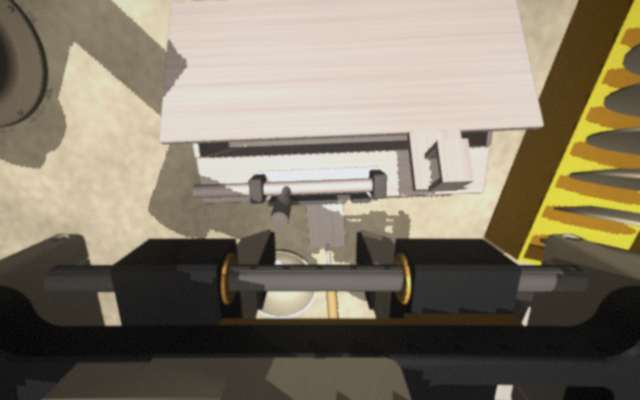

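The wrist view shows the raised lid's front edge from (162,142) to (542,127) and the bolt with its handle at about (284,205). The guide blocks are at (257,186) and (379,183), and the keeper is at (440,165). Next I'll fit the box pose.

```bash
cat > fit.py <<'E'
from h import *
from scipy.optimize import least_squares
def pts(q):
    x,y,yaw,a,b,h=q
    def hinge(y,z): # lid closed coords -> angle a
        dy,dz=y-.11,z-.13; return .11+dy*np.cos(a)+dz*np.sin(a), .13-dy*np.sin(a)+dz*np.cos(a)
    P={'knife_box':(0,0,0),'notch':(0,-.104,.15),'lid_edge':(0,*hinge(-.048,.138)),'keeper':(.078,*hinge(-.088,.15)),
       'handle_grip':(-.07+b,-.088-.063*np.sin(h),.15+.063*np.cos(h)),'c1':(-.177,*hinge(-.048,.138)),'c2':(.177,*hinge(-.048,.138))}
    R=np.array([[np.cos(yaw),-np.sin(yaw),0],[np.sin(yaw),np.cos(yaw),0],[0,0,1]])
    return {k:R@np.array(v)+[x,y,0] for k,v in P.items()}
def fit(obs,q0=(.545,.035,.23,.47,.01,.2),prior=(9,9,9,9,9,9)):
    def f(q):
        P=pts(q); return np.concatenate([((proj(p,P[k])[0]-px)/s) for p,k,px,s in obs]+[(np.array(q)-q0)/prior])
    r=least_squares(f,q0,loss='soft_l1'); return r.x,r.fun[:2*len(obs)].reshape(-1,2)
E
python3 - <<'E'
from fit import *
obs=[];lab=[]
ps={n:read_camera(n) for n in ['scene','side','wrist']}
for n,p in ps.items():
    for k in ['knife_box','notch','lid_edge','keeper','handle_grip']:
        if k=='knife_box' and n=='wrist': continue
        r=nets.tip_of(p,k)
        if r and r[0]['score']>.5: obs.append((p,k,np.array(r[0]['pixel']),2));lab.append((n,k))
w=ps['wrist']; obs+=[(w,'c1',np.array([162,142]),1.5),(w,'c2',np.array([542,127]),1.5)]; lab+=['c1','c2']
q,e=fit(obs); print(q.round(4))
for l,v in zip(lab,e): print(l,v.round(1))
for k,v in pts(q).items(): print(k,v.round(4))
E
```

```text
[0.5506 0.0324 0.2387 0.4667 0.0012 0.1284]
('scene', 'knife_box') [-1.2 -0.5]
('scene', 'notch') [0.5 1.3]
('scene', 'lid_edge') [-0.4  0.4]
('scene', 'keeper') [-0.4  0.9]
('side', 'knife_box') [-0.2 -0. ]
('side', 'notch') [-0.  -0.2]
('side', 'lid_edge') [-19.6 -62.1]
('side', 'keeper') [-0.5  1. ]
('side', 'handle_grip') [-0.2  0.5]
('wrist', 'notch') [-0.8 -0.1]
('wrist', 'lid_edge') [ 1.5 -0.1]
('wrist', 'keeper') [0.2 0.1]
('wrist', 'handle_grip') [-0.   0.1]
c1 [-1.1  0.1]
c2 [-0.5 -0.1]
knife_box [0.5506 0.0324 0.    ]
notch [ 0.5752 -0.0687  0.15  ]
lid_edge [0.5571 0.0056 0.2082]
keeper [ 0.6401 -0.0054  0.237 ]
handle_grip [ 0.5065 -0.0772  0.2125]
c1 [ 0.3851 -0.0362  0.2082]
c2 [0.7291 0.0475 0.2082]
```

Emit:
carry_out:
  translation:
    - [0,0,0]
    - [0.017,-0.045,0]
    - [0.017,-0.045,0]
    - [0,0,-0.0]
    - [0,0,0.04]
    - [0,0,0.04]
    - [0,0,0.03]
    - [0,0,0]
  turn:
    - [0,0,-0.04]
    - [0,0,0]
    - [0,0,0]
    - [0,0,0]
    - [0,0,0]
    - [0,0,0]
    - [0,0,0]
    - [0,0,0]
  gripper: [1,1,1,1,1,1,1,1]

```text
time: 4.85
tool_pos: [0.5461, 0.0363, 0.2127]
tool_rot: [-3.139, 0.008, 0.24]
contact_force: [0.6, 0.1, -0.7]
opening: 0.0005
```

Emit:
carry_out:
  translation:
    - [0,0,0.01]
    - [0,0,0.01]
    - [0,0,0.01]
    - [0,0,0.01]
    - [0,0,0.01]
    - [0,0,0.01]
    - [0,0,0.008]
    - [0,0,0.004]
    - [0,0,0.003]
    - [0,0,0]
  turn:
    - [0,0,0]
    - [0,0,0]
    - [0,0,0]
    - [0,0,0]
    - [0,0,0]
    - [0,0,0]
    - [0,0,0]
    - [0,0,0]
    - [0,0,0]
    - [0,0,0]
  gripper: [1,1,1,1,1,1,1,1,1,1]

```text
time: 5.85
tool_pos: [0.5483, 0.0369, 0.1412]
tool_rot: [-3.141, 0.001, 0.24]
contact_force: [0.1, -0.2, 0.9]
opening: 0.0005
```

Emit:
carry_out:
  translation:
    - [0,0,0.002]
    - [0,0,0.001]
    - [0,0,0.001]
    - [0,0,0]
  turn:
    - [0,0,0]
    - [0,0,0]
    - [0,0,0]
    - [0,0,0]
  gripper: [1,1,1,1]

```text
time: 6.25
tool_pos: [0.5487, 0.0367, 0.1383]
tool_rot: [3.141, -0.001, 0.24]
contact_force: [-0.8, -1.4, 4.6]
opening: 0.0005
```

Emit:
carry_out:
  translation:
    - [0,0,0.001]
    - [0,0,0.001]
    - [0,0,0]
  turn:
    - [0,0,0]
    - [0,0,0]
    - [0,0,0]
  gripper: [1,1,1]

```text
time: 6.55
tool_pos: [0.5488, 0.0367, 0.1381]
tool_rot: [3.141, -0.002, 0.24]
contact_force: [-6.0, -0.8, 18.6]
opening: 0.0008
```

Emit:
carry_out:
  translation:
    - [0,0,-0.03]
    - [0,0,-0.045]
    - [0,0,-0.045]
    - [0,0,-0.03]
    - [-0.034,0.025,0]
    - [-0.034,0.025,0]
    - [0,0,0]
    - [0,0,0]
  turn:
    - [0,0,0]
    - [0,0,0]
    - [0,0,0]
    - [0,0,0]
    - [0,0,0]
    - [0,0,0]
    - [0,0,0]
    - [0,0,0]
  gripper: [1,1,-1,-1,-1,-1,-1,-1]

```text
time: 7.35
tool_pos: [0.4942, -0.0284, 0.286]
tool_rot: [-3.142, -0.001, 0.238]
contact_force: [-0.1, -0.3, 0.3]
opening: 0.0438
```

```bash
cat > look.py <<'E'
from fit import *
import sys
obs=[];lab=[]
ps={n:read_camera(n) for n in ['wrist','scene','side']}
for n,p in ps.items():
    for k in ['knife_box','notch','lid_edge','keeper','handle_grip']:
        if k=='knife_box' and n=='wrist': continue
        r=nets.tip_of(p,k)
        if r and r[0]['score']>.5: obs.append((p,k,np.array(r[0]['pixel']),2));lab.append((n,k,np.round(r[0]['pixel'])))
q0=(.5506,.0324,.2387,0,float(sys.argv[2]),float(sys.argv[3]))
q,e=fit(obs,q0,(.002,.002,.01,.3,.1,1)); print(q.round(4))
for l,v in zip(lab,e): print(l,v.round(1))
for k,v in pts(q).items(): print(k,v.round(4))
cv2.imwrite('pics/%s.png'%sys.argv[1],cv2.cvtColor(ps['wrist']['img'],cv2.COLOR_RGB2BGR))
s=robot.observe();print(s['tool_pos'],s['tool_rot'],s['contact_force'],s['opening'],s['time'])
E
python3 look.py w2 .001 .13
```

```text
[ 0.55    0.0317  0.2376 -0.0068  0.0042  0.0801]
('wrist', 'notch', array([377., 241.])) [-0.5  0.9]
('wrist', 'lid_edge', array([375., 195.])) [ 0.6 -1.9]
('wrist', 'keeper', array([446., 228.])) [1.  0.4]
('scene', 'notch', array([274., 186.])) [-0.7 -0.1]
('scene', 'lid_edge', array([288., 196.])) [ 1.1 -0.2]
('scene', 'keeper', array([259., 204.])) [1.1 0.7]
('scene', 'handle_grip', array([288., 154.])) [0.3 0.4]
('side', 'knife_box', array([323., 242.])) [-0.2 -0.1]
('side', 'notch', array([330., 181.])) [ 0.6 -0.9]
('side', 'keeper', array([302., 176.])) [0.5 1.7]
('side', 'handle_grip', array([353., 169.])) [ 0.1 -0.9]
knife_box [0.55   0.0317 0.    ]
notch [ 0.5744 -0.0694  0.15  ]
lid_edge [ 0.5613 -0.015   0.1369]
keeper [ 0.6465 -0.0356  0.1487]
handle_grip [ 0.5079 -0.0742  0.2128]
c1 [ 0.3892 -0.0567  0.1369]
c2 [0.7333 0.0266 0.1369]
[ 0.49441021 -0.02803312  0.28575592] [ 3.14154737e+00 -1.47562118e-04  2.39952266e-01] [-0.95114079 -0.04795609  0.08952776] 0.09171940015436691 8.2
```

View pics/w2.png

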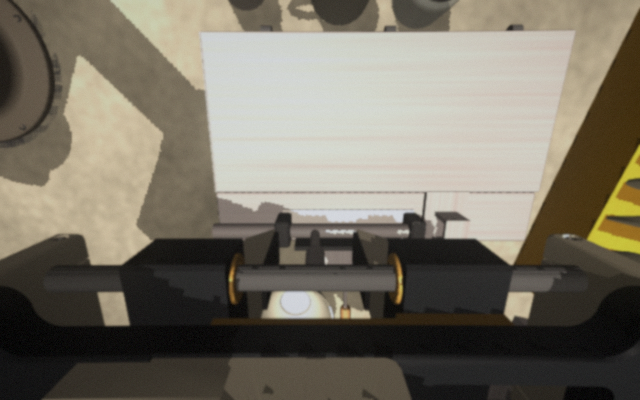

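The lid reads shut: its front edge is at row 192 and the keeper (450,225) is in line with the rod. The handle (315,245) lies between the fingers, so I'll go down over it and pinch.

Emit:
carry_out:
  translation:
    - [0,0.025,0]
    - [0.001,0.024,0]
    - [0,0,0]
    - [0,0,0.025]
    - [0,0,0.03]
    - [0,0,0.025]
    - [0,0,0.012]
    - [0,0,0]
  turn:
    - [0,0,0]
    - [0,0,0]
    - [0,0,0]
    - [0,0,0]
    - [0,0,0]
    - [0,0,0]
    - [0,0,0]
    - [0,0,0]
  gripper: [-1,-1,-1,-1,-1,-1,-1,-1]

```text
time: 9.0
tool_pos: [0.5062, -0.0748, 0.1925]
tool_rot: [-3.14, 0.003, 0.24]
contact_force: [0.1, -0.6, -0.7]
opening: 0.0918
```

Emit:
carry_out:
  translation:
    - [0,0,0]
    - [0,0,0]
    - [0,0,0]
    - [0,0,0]
    - [0,0,0]
    - [0,0,0]
    - [0,0,0]
    - [0,0,0]
  turn:
    - [0,0,0]
    - [0,0,0]
    - [0,0,0]
    - [0,0,0]
    - [0,0,0]
    - [0,0,0]
    - [0,0,0]
    - [0,0,0]
  gripper: [1,1,1,1,1,1,1,1]
  squeeze: 20

```text
time: 9.8
tool_pos: [0.507, -0.0754, 0.1937]
tool_rot: [3.142, -0.0, 0.24]
contact_force: [0.6, 0.1, 0.1]
opening: 0.0322
```

Emit:
carry_out:
  translation:
    - [0,0,0]
    - [0,0,0]
    - [0,0,0]
    - [0,0,0]
    - [0,0,0]
  turn:
    - [0,0,0]
    - [0,0,0]
    - [0,0,0]
    - [0,0,0]
    - [0,0,0]
  gripper: [1,1,1,1,1]

```text
time: 10.3
tool_pos: [0.5067, -0.0754, 0.1937]
tool_rot: [-3.142, 0.001, 0.24]
contact_force: [-1.7, -0.8, 0.8]
opening: 0.0176
```

```bash
python3 look.py w3 .003 .1 | grep -v c[12]
```

```text
[ 0.551   0.0308  0.2361 -0.0129  0.0028  0.1061]
('wrist', 'notch', array([404., 235.])) [0.1 0.7]
('wrist', 'lid_edge', array([407., 161.])) [-1.2 -0.7]
('wrist', 'keeper', array([509., 216.])) [ 0.3 -0.1]
('wrist', 'handle_grip', array([314., 267.])) [ 0.  -0.2]
('scene', 'knife_box', array([290., 197.])) [ 8.3 20.6]
('scene', 'notch', array([275., 184.])) [-1.6  0.9]
('scene', 'lid_edge', array([290., 199.])) [ 0.  -1.4]
('scene', 'keeper', array([260., 206.])) [ 0.  -0.6]
('scene', 'handle_grip', array([288., 154.])) [-0.2  0.3]
('side', 'knife_box', array([326., 239.])) [-1.7  1.1]
('side', 'notch', array([330., 181.])) [ 0.2 -1.2]
('side', 'lid_edge', array([326., 192.])) [-0.   1.6]
('side', 'keeper', array([306., 178.])) [-1.6  0.4]
('side', 'handle_grip', array([352., 170.])) [ 0.7 -1.8]
knife_box [0.551  0.0308 0.    ]
notch [ 0.5753 -0.0704  0.15  ]
lid_edge [ 0.5622 -0.016   0.136 ]
keeper [ 0.6474 -0.0368  0.1474]
handle_grip [ 0.5078 -0.077   0.2126]
[ 0.50699612 -0.07537922  0.19369626] [-3.14157888e+00  4.24296063e-06  2.39980633e-01] [-3.61217888 -1.12657856  0.94183129] 0.01748452646111277 11.15
```

Emit:
carry_out:
  translation:
    - [0.005,0,0]
    - [0.008,0,0]
    - [0.01,0,0]
    - [0.01,0,0]
    - [0.01,0,0]
    - [0.01,0,0]
    - [0.008,0,0]
    - [0.006,0,0]
    - [0,0,0]
    - [0,0,0]
  turn:
    - [0,0,0]
    - [0,0,0]
    - [0,0,0]
    - [0,0,0]
    - [0,0,0]
    - [0,0,0]
    - [0,0,0]
    - [0,0,0]
    - [0,0,0]
    - [0,0,0]
  gripper: [1,1,1,1,1,1,1,1,1,1]
  squeeze: 25

```text
time: 12.15
tool_pos: [0.573, -0.0593, 0.1937]
tool_rot: [3.141, -0.002, 0.24]
contact_force: [2.8, 0.1, -2.5]
opening: 0.0173
```

```bash
python3 look.py w4 .07 .1 | grep -v c[12]; python3 -c "
import cv2;i=cv2.imread('pics/w4.png')[140:330,200:520];cv2.imwrite('pics/w4c.png',cv2.resize(i,None,fx=2.5,fy=2.5))"
```

```text
[ 0.5502  0.0321  0.2403 -0.0076  0.0708  0.1157]
('wrist', 'notch', array([316., 233.])) [-1.3  0.6]
('wrist', 'lid_edge', array([313., 160.])) [-0.2 -1.1]
('wrist', 'keeper', array([417., 213.])) [0.4 0.3]
('wrist', 'handle_grip', array([314., 266.])) [ 0.  -0.1]
('scene', 'notch', array([273., 185.])) [-0.4  0.3]
('scene', 'lid_edge', array([290., 197.])) [ 0.3 -0.3]
('scene', 'keeper', array([263., 203.])) [-0.8  0.9]
('scene', 'handle_grip', array([274., 170.])) [-0.  -0.5]
('side', 'knife_box', array([326., 244.])) [-1.8 -0.8]
('side', 'notch', array([330., 178.])) [0.3 0.4]
('side', 'lid_edge', array([327., 197.])) [-0.6 -0.9]
('side', 'keeper', array([305., 176.])) [-1.2  1.7]
('side', 'handle_grip', array([330., 165.])) [-0.1 -1.1]
knife_box [0.5502 0.0321 0.    ]
notch [ 0.575  -0.0689  0.15  ]
lid_edge [ 0.5617 -0.0145  0.1368]
keeper [ 0.647  -0.0349  0.1485]
handle_grip [ 0.5736 -0.0602  0.2126]
[ 0.5721001  -0.05948028  0.1937685 ] [ 3.14152432e+00 -1.01418643e-04  2.39940066e-01] [ 2.85190049 -0.96929295 -3.05066918] 0.01752369349763257 13.0
```

View pics/w4c.png

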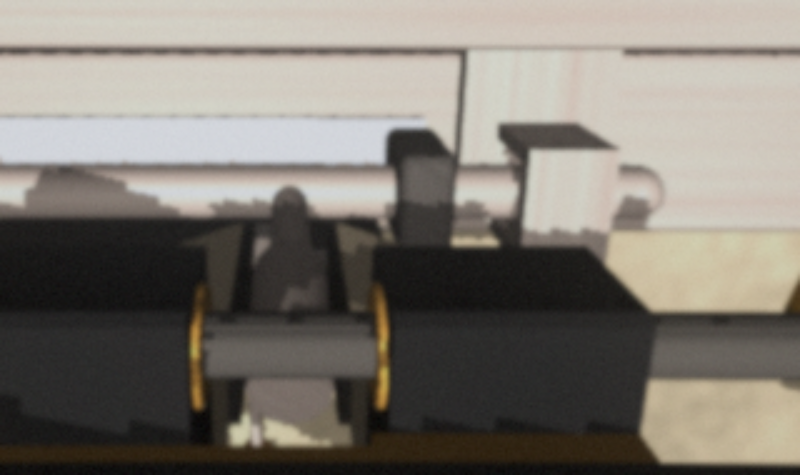

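The rod passes through the keeper: its tip is right of the staple in the crop, at (655,190). The handle is opposite the notch to within about 0.5 mm, so I'll lead it down in an arc and check halfway.

Emit:
carry_out:
  translation:
    - [0,0.006,0.001]
    - [0,0.006,0.0015]
    - [0,0.006,0.002]
    - [0,0.006,0.003]
    - [0,0.005,0.0035]
    - [0,0.005,0.0035]
    - [0,0.0045,0.0045]
    - [0,0.0045,0.0045]
    - [0,0,0]
    - [0,0,0]
  turn:
    - [0,0,0]
    - [0,0,0]
    - [0,0,0]
    - [0,0,0]
    - [0,0,0]
    - [0,0,0]
    - [0,0,0]
    - [0,0,0]
    - [0,0,0]
    - [0,0,0]
  gripper: [1,1,1,1,1,1,1,1,1,1]

```text
time: 14.0
tool_pos: [0.5826, -0.1021, 0.1714]
tool_rot: [3.14, -0.001, 0.24]
contact_force: [-0.4, -3.4, 4.6]
opening: 0.0172
```

```bash
python3 look.py w5 .07 .8 | egrep 'handle|^\['; python3 -c "
import cv2;i=cv2.imread('pics/w5.png')[140:330,200:520];cv2.imwrite('pics/w5c.png',cv2.resize(i,None,fx=2.5,fy=2.5))"
```

```text
[ 0.5503  0.0309  0.2377 -0.0028  0.069   0.7234]
('wrist', 'handle_grip', array([311., 258.])) [-0.2 -0.2]
('scene', 'handle_grip', array([265., 167.])) [-0.6  0.5]
('side', 'handle_grip', array([334., 162.])) [-0.2 -0.9]
handle_grip [ 0.5798 -0.0954  0.1972]
[ 0.58257439 -0.10212848  0.17131327] [ 3.13965248e+00 -9.59418230e-04  2.39848626e-01] [ 0.06342225 -3.49404147  4.7752787 ] 0.017585395329712972 14.85
```

View pics/w5c.png

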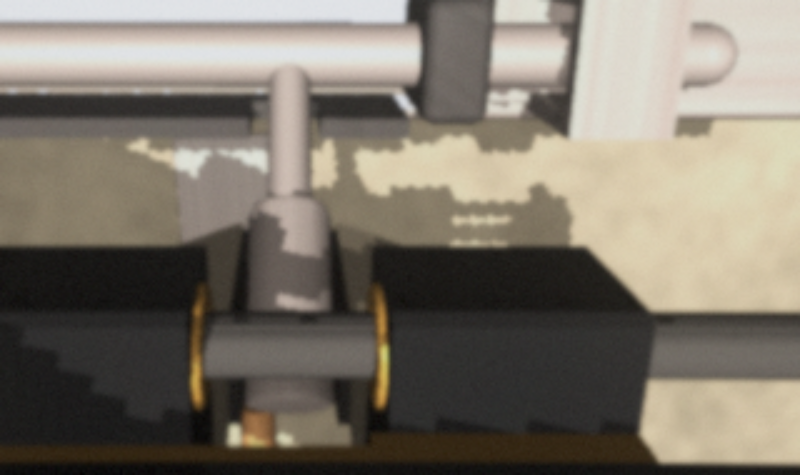

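The stem (crop 290,115) sits in the notch opening (about 252–315), roughly 1.5 mm toward +x of its middle. I'll shift 1 mm back and continue the arc.

Emit:
carry_out:
  translation:
    - [-0.0012,0,0]
    - [0,0.0035,0.005]
    - [0,0.0035,0.005]
    - [0,0.0025,0.006]
    - [0,0.002,0.006]
    - [0,0.001,0.005]
    - [0,0.001,0.0045]
    - [0,0,0]
  turn:
    - [0,0,0]
    - [0,0,0]
    - [0,0,0]
    - [0,0,0]
    - [0,0,0]
    - [0,0,0]
    - [0,0,0]
    - [0,0,0]
  gripper: [1,1,1,1,1,1,1,1]

```text
time: 15.65
tool_pos: [0.5855, -0.1165, 0.1394]
tool_rot: [3.138, -0.002, 0.24]
contact_force: [2.3, -8.0, 3.7]
opening: 0.0171
```

```bash
python3 look.py w6 .07 1.4 | egrep 'handle|^\['
```

```text
[ 0.5506  0.0311  0.2365 -0.0079  0.0679  1.3534]
('wrist', 'handle_grip', array([310., 265.])) [-0.   0.2]
('scene', 'handle_grip', array([260., 173.])) [-0.6  1.1]
('side', 'handle_grip', array([333., 167.])) [ 0.9 -0.7]
handle_grip [ 0.5836 -0.1148  0.1636]
[ 0.58552218 -0.11648167  0.13969615] [ 3.13775493e+00 -2.51833548e-03  2.39651268e-01] [ 3.22403379 -7.68161062  3.28850466] 0.01729480508095939 16.5
```

Emit:
carry_out:
  translation:
    - [0,0.001,0.003]
    - [0,0,0.003]
    - [0,0,0.002]
    - [0,0,0.002]
    - [0,0,0.001]
    - [0,0,0]
  turn:
    - [0,0,0]
    - [0,0,0]
    - [0,0,0]
    - [0,0,0]
    - [0,0,0]
    - [0,0,0]
  gripper: [1,1,1,1,1,1]

```text
time: 17.1
tool_pos: [0.5857, -0.1175, 0.1287]
tool_rot: [3.138, -0.002, 0.24]
contact_force: [3.3, -7.5, 2.4]
opening: 0.0175
```

Emit:
carry_out:
  translation:
    - [0,0,0.002]
    - [0,0,0.002]
    - [0,0,0]
  turn:
    - [0,0,0]
    - [0,0,0]
    - [0,0,0]
  gripper: [1,1,1]

```text
time: 17.4
tool_pos: [0.5857, -0.1174, 0.1245]
tool_rot: [3.138, -0.002, 0.24]
contact_force: [3.4, -5.9, 1.5]
opening: 0.0172
```

```bash
python3 look.py w7 .07 1.5 | egrep 'handle|^\['
```

```text
[ 0.5504  0.0305  0.2383 -0.0018  0.0693  1.5624]
('wrist', 'handle_grip', array([313., 270.])) [-0.1 -0.3]
('scene', 'handle_grip', array([260., 180.])) [-0.8 -0.3]
('side', 'handle_grip', array([335., 172.])) [-0.3 -1.3]
handle_grip [ 0.5854 -0.1164  0.1505]
[ 0.5856851  -0.11734327  0.12446537] [ 3.13815366e+00 -2.26570630e-03  2.39672649e-01] [ 2.96660312 -7.5489079   2.28539252] 0.017317482686583893 18.25
```

Emit:
carry_out:
  translation:
    - [0,0,0.002]
    - [0,0,0.002]
    - [0,0,0]
  turn:
    - [0,0,0]
    - [0,0,0]
    - [0,0,0]
  gripper: [1,1,1]

```text
time: 18.55
tool_pos: [0.5858, -0.1172, 0.1216]
tool_rot: [3.138, -0.003, 0.24]
contact_force: [1.2, -5.5, 8.7]
opening: 0.0173
```

Emit:
carry_out:
  translation:
    - [0,0,0.001]
    - [0,0,0.001]
    - [0,0,0]
  turn:
    - [0,0,0]
    - [0,0,0]
    - [0,0,0]
  gripper: [1,1,1]

```text
time: 18.85
tool_pos: [0.5863, -0.1171, 0.121]
tool_rot: [3.137, -0.005, 0.24]
contact_force: [-1.7, -4.6, 15.9]
opening: 0.0176
```

At the hard stop: 16 N with no further travel. Release and retreat straight up.

Emit:
carry_out:
  translation:
    - [0,0,0]
    - [0,0,0]
    - [0,0,0]
    - [0,0,0]
    - [0,0,0]
    - [0,0,0]
    - [0,0,0]
    - [0,0,0]
  turn:
    - [0,0,0]
    - [0,0,0]
    - [0,0,0]
    - [0,0,0]
    - [0,0,0]
    - [0,0,0]
    - [0,0,0]
    - [0,0,0]
  gripper: [-0.2,-0.2,-0.2,-0.2,-0.2,-0.2,-0.2,-0.2]

```text
time: 19.65
tool_pos: [0.5846, -0.1156, 0.1177]
tool_rot: [-3.142, 0.0, 0.24]
contact_force: [0.1, -0.3, 0.5]
opening: 0.0554
```

Emit:
carry_out:
  translation:
    - [0,0,-0.02]
    - [0,0,-0.04]
    - [0,0,-0.04]
    - [0,0,-0.04]
    - [0,-0.0,-0.04]
    - [0,-0.02,-0.02]
    - [0,0,0]
    - [0,0,0]
  turn:
    - [0,0,0]
    - [0,0,0]
    - [0,0,0]
    - [0,0,0]
    - [0,0,0]
    - [0,0,0]
    - [0,0,0]
    - [0,0,0]
  gripper: [-0.2,-0.2,-0.2,-0.2,-0.2,-0.2,-0.2,-0.2]

```text
time: 20.45
tool_pos: [0.5797, -0.0961, 0.3173]
tool_rot: [3.141, 0.0, 0.241]
contact_force: [-0.3, -0.1, -0.3]
opening: 0.0552
```

```bash
python3 look.py w8 .07 1.5 | grep -v c[12]; python3 -c "
import cv2;i=cv2.imread('pics/w8.png')[60:280,160:520];cv2.imwrite('pics/w8c.png',cv2.resize(i,None,fx=2.2,fy=2.2))"
```

```text
[0.5501 0.0326 0.2364 0.0105 0.069  1.6058]
('wrist', 'notch', array([319., 160.])) [-1.6  0.3]
('wrist', 'lid_edge', array([316., 110.])) [-0.  -0.7]
('wrist', 'keeper', array([384., 148.])) [ 0.8 -0.6]
('wrist', 'handle_grip', array([314., 200.])) [ 0.3 -0. ]
('scene', 'knife_box', array([351., 281.])) [-22.1 -21.4]
('scene', 'notch', array([273., 185.])) [-0.3  0.4]
('scene', 'lid_edge', array([290., 197.])) [ 0.1 -0.8]
('scene', 'keeper', array([263., 204.])) [-0.7  0.1]
('scene', 'handle_grip', array([261., 181.])) [-1.2 -0.5]
('side', 'knife_box', array([326., 244.])) [-1.7 -0.9]
('side', 'notch', array([331., 183.])) [-0.1 -1.7]
('side', 'lid_edge', array([325., 194.])) [0.5 0.4]
('side', 'keeper', array([304., 176.])) [-0.6  1.4]
('side', 'handle_grip', array([332., 169.])) [1.1 0.7]
knife_box [0.5501 0.0326 0.    ]
notch [ 0.5745 -0.0685  0.15  ]
lid_edge [ 0.5613 -0.014   0.1397]
keeper [ 0.6465 -0.0345  0.1521]
handle_grip [ 0.5845 -0.1144  0.1478]
[ 0.57985694 -0.09613184  0.31779934] [ 3.14149485e+00 -2.01538147e-04  2.40033062e-01] [-0.03049989  0.29854729  0.90244093] 0.05494439864206761 21.3
```

View pics/w8c.png

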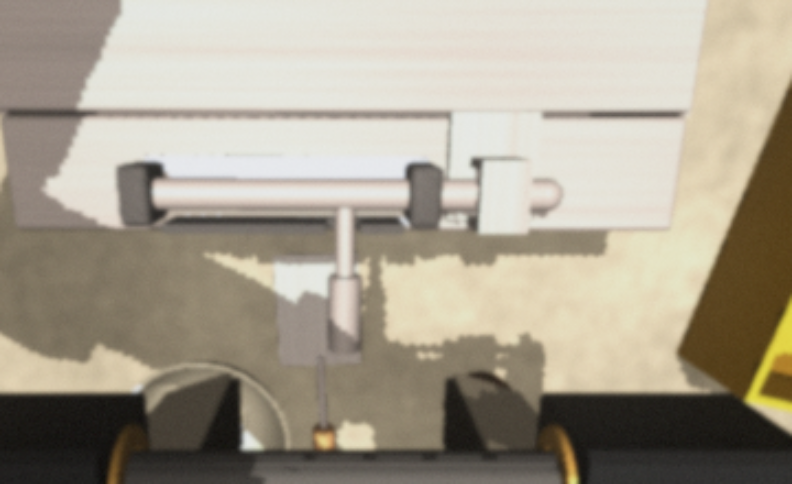

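The handle (crop 345,280) lies flat out through the notch. The rod runs through the keeper with its tip at (550,193), the lid is shut, and the gripper is clear.

```bash
python3 -c "
from h import *
print(robot.hand_in())"
```

```text
the job is handed in; nothing more can be done
None
```

The knife box is locked and the job is handed in, at about 21 s of the 54 s allowed. I pushed the lid down to its stop, slid the bolt about 67 mm through the keeper, and led the handle down in an arc into the notch. Then I let go and retreated straight up.

**Last checks:**
- **Lid:** it is shut. The push ended hard at z 0.138 with 18.6 N, and the final camera fit gave a lid angle of about 0.01 rad.
- **Bolt:** the fit puts it at 0.069 m, and the last picture shows the rod's tip through the keeper.
- **Handle:** the fit gives about 1.6 rad, against 1.571 for fully down. It was pressed to its hard stop with 16 N.
- **Clearance:** the gripper touched nothing at the end.

**Disagreements and gaps:**
- Halfway down the arc the handle looked 1–1.5 mm off the notch centre, so I shifted it back 1.2 mm before going on.
- One network report of the box origin in the final scene picture was an outlier, and the fit gave it little weight.
- I did not measure the crockery and tools again at the end. I saw no sign that the arm touched them.

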